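# Set out roller parts beside their mates before assembly

### The arm

A 6-joint arm with a two-finger parallel gripper is mounted at the origin on a cart in front of the work surface, level with it; the furniture and walls round the work are solid. World frame = base frame: x ahead of the robot, y to its left, z up, the work surface at z = 0. Lengths are in mm, angles in rad, forces in N, time in s.
With the tool pointing down it reaches from about 350 to 975 mm from the base axis. Payload 7.1 kg.
Tool frame: the origin (TCP) lies at the very end of the fingers, on their centre line; the grasp point (between the pads) lies 19 mm behind it; z points along the fingers, y is the direction in which the jaws open and shut (so a half turn about z gives the same grasp; the last joint's range is limited). The gripper opens to 88 mm and grips with 3 to 60 N. Pads are 20 mm wide; open, the fingers measure 115 mm over their backs; the gripper's body (75 mm by 178 mm) begins 61 mm behind the grasp point.
Start: joints at [1.085, 0.423, 1.63, -0, 1.089, -0.019], TCP at [281.237, 558.131, 222.675] pointing down, gripper open.
Joint ranges: [-3, 3], [-0.9, 2.11], [0.09, 2.58], [-1.31, 4.45], [0.11, 2.69], [-2.54, 2.54]. Speed limits (rad/s): [2.39, 2.39, 3.01, 3.14, 3.14, 3.14].

### API

Orientations are given as a rotation vector (axis times angle).
In Python, from workcell import * gives the robot as it stands.
- The arm moves only by the tool play_rows, never from a script. Its argument "plan" is text: rows parted by semicolons, each of 7 numbers parted by spaces: the finger opening in cm, from 0 to 8.78, then the shift along the tool's x, y, z in cm, then the turn, a rotation vector about the tool's x, y, z in degrees. A call has 1 to 20 rows; each row shifts and turns the commanded pose from where the row before left it, along the tool's axes as they then stand; what a row does not reach is not made up. A row lasts 1/8 s, in which the tool goes at most 62.5 mm and 10.7 degrees, less where a joint would pass 70% of its speed; a pose out of reach is approached as far as the arm can. A call is refused whole if a number of a shift passes 6.25 or a number of a turn 10.7, either way. A call with a gripper value outside its range is refused whole. The fingers move at their own pace and stop on an object; the grip force is fixed at half the most. Time passes only in rows, so rows that do not move let the fingers close. It gives the time, the measured TCP pose, the force and the opening at its end, in the units of the state.
- get_obs(): the state, without advancing time (a new reading comes with each control period).
- get_image(name): name is "side" or "top" or "wrist"; returns a dict with "pixels" (420x560x3 uint8, red, green, blue), "range_z" (420x560 float32, mm along the optical axis (not along the pixel's ray), 0 where there is no reading), "fx", "fy", "cx", "cy" (pixels), "eye" and "attitude" of the camera in the world. Camera axes: x right, y down, z forward; pixel columns grow to the right and rows downward; lengths in mm; the calibration is good to about 2 mm. A picture is of the moment at which its call begins.
- close_job(): hands the job in, once; it reports no verdict.
The state is a dict: "t": time; "qpos": joint angles; "qvel": joint speeds; "joint_torque": joint torques, N m; "ee_pos": TCP position; "orientation": TCP orientation; "ft_force": force on the tool from outside, world axes, zero at the start; "moment": the same for the moment, N m; "width": finger opening in mm.
Only numpy, scipy, OpenCV 4.12 (cv2) and the standard library are available. Lean on these libraries where they do the work, as an engineer would, in place of code of your own. Each camera call takes 0.05 s, during which the arm holds its last target. There are 200 camera calls.

### The job

Set out the roller parts on the rubber mat, ready for assembly: stand the brass bush squarely behind the shaft clamp (on the side away from you, in line with its bore) and the black knob squarely behind the bored block in the same way, each with about two centimetres of clear space between it and its mate. Lay the ball bearing flat on the mat midway between the bush and the knob, and set the hex nut on top of it, centred. Everything stays the way up it is now; leave the clamp and the block where they stand, and do not disturb the padlock or the cutter.

Things in the scene. Friction and masses are not known exactly. Their poses are not given: they have to be found in the camera images.
- mat: Flat dark grey ribbed rubber mat, fixed, 122 (x) by 208 (y) by 3 mm thick. Origin: centre of its underside. x points away from the robot (turned up to 0.22 rad), y to its left. Clamp and block stand on its near half, left and right (either way round), 140 mm apart; the far half is free. Mind the tape spool on its stand (310 mm high), nearer the robot on the right, and the machine's side plate.
- clamp: Split aluminium shaft clamp: pale upright block 46 (x) by 56 (y) by 55 mm high, four black screw heads on top and a bore with a brass liner running along its x axis. Loose; a reference, not to be moved. Origin: centre of its underside, on the mat. x axis points away from the robot (turned at most 0.35 rad), z up: 'behind' is its +x, so the bush belongs at clamp y = 0.
- block: Plain pale steel bored block, 41 (x) by 40 (y) by 39 mm high, one black screw on top and a large unlined bore along its x axis. Loose; a reference, not to be moved. Origin: centre of its underside, on the mat. x axis points away from the robot (turned at most 0.35 rad), z up: 'behind' is its +x, so the knob belongs at block y = 0.
- bearing: Steel sealed ball bearing lying flat, a ring 52 mm in diameter and 15 mm high. Origin: centre of its underside; z up. The bore is no opening for other parts: its top is a flat seat 15 mm above the origin.
- nut: Large plain steel hex nut lying flat, 30 mm across the flats (flats at plus and minus x, 15 mm from the centre), 34 mm across the corners (along y), 14 mm high. Origin: centre of its underside; z up.
- bush: Brass flange bush standing on its flange: flange 38 mm in diameter and 6 mm high, barrel 28 mm in diameter above it, 34 mm high in all. Origin: centre of the flange's underside; z up.
- knob: Black lobed clamping knob standing on its round boss: head about 48 mm in diameter from 9 to 31 mm height, boss 26 mm in diameter below. Origin: centre of the boss's underside; z up.
- padlock: Bystander: small brass padlock, 55 by 36 by 16 mm, lying at the near left corner. Origin: centre of its underside.
- cutter: Bystander: red box cutter, 144 mm long along its y, 41 mm high, lying at the far right. Origin: centre of its underside.
Things that resemble listed ones, but are neither listed nor needed, are in the scene too. Leave any red look-alike of the bush alone.

How it is judged (in metres and radians):
At the end, for the whole second after the job is handed in: Bush behind clamp, knob behind block at their x = 47 to 85 mm, y within 15 mm; bearing within 92 mm of bush and knob, mat x 0 to 58 mm; nut on it within 10 mm; all on the mat, tilted under 0.12 rad, at rest; clamp and block moved under 15 mm, bystanders under 20 mm (horizontal distance between bearing and bush below 0.092 m and horizontal distance between bearing and knob below 0.092 m and x of bearing in the frame of mat between 0 and 0.058 m and height (world z) of bearing between -0.002 and 0.007 m and horizontal distance between nut and bearing below 0.01 m and z of nut in the frame of bearing between 0.011 and 0.019 m and x of bush in the frame of clamp between 0.047 and 0.085 m and y of bush in the frame of clamp between -0.015 and 0.015 m and height (world z) of bush between -0.002 and 0.007 m and x of knob in the frame of block between 0.047 and 0.085 m and y of knob in the frame of block between -0.015 and 0.015 m and height (world z) of knob between -0.002 and 0.007 m and angle between each of bearing, nut, bush, knob's own z axis and vertical below 0.12 rad and linear speed of each of bearing, nut, bush, knob below 0.02 m/s and distance of each of clamp, block from where it was at the start of the episode below 0.015 m); the robot touches nothing.
It fails at once if the shaft clamp pushed out of place (distance of clamp from where it was at the start of the episode above 0.015 m).
It fails at once if the bored block pushed out of place (distance of block from where it was at the start of the episode above 0.015 m).
It fails at once if the padlock pushed out of place (distance of padlock from where it was at the start of the episode above 0.02 m).
It fails at once if the cutter pushed out of place (distance of cutter from where it was at the start of the episode above 0.02 m).
It also fails if it takes over 99 s, if anything falls off the work surface, if the arm or the gripper's body presses on something with over 40 N, if the wrist force passes 120 N, or if a joint passes its speed limit or range.

## Working session

There is one attempt and no reset: what is moved stays moved. The work goes in short steps, Python scripts to look and compute and a tool call to move; the robot and the scene stay as the last step left them, time stands still between calls to the robot, and variables do not carry over. Pictures are saved under pics/ and viewed, about 12 in all and at most 16, crops included, and the job is handed in when it is done.

Besides the shell and the picture viewer there is one more tool, called after "Call:" by a JSON object that holds its "method" and its "body", one argument or row to a line. play_rows: Moves the arm, as the interface text tells. Its arguments: {"type":"object","properties":{"plan":{"type":"string"}},"required":["plan"]}

```bash
mkdir -p pics; ls; cat > h.py <<'E'
from workcell import *
import numpy as np, cv2
from scipy.spatial.transform import Rotation as R
def grab(n,f=None):
    im=get_image(n)
    if f: cv2.imwrite(f'pics/{f}.png',im['pixels'][:,:,::-1])
    np.savez(f'im_{n}.npz',**{k:np.asarray(v) for k,v in im.items()})
    return im
def att(a):
    a=np.asarray(a,float)
    return a if a.shape==(3,3) else (R.from_rotvec(a).as_matrix() if a.size==3 else R.from_quat(a).as_matrix())
def cloud(im):
    z=im['range_z'];v,u=np.mgrid[:z.shape[0],:z.shape[1]]
    p=np.stack([(u-im['cx'])/im['fx']*z,(v-im['cy'])/im['fy']*z,z],-1)
    return p@att(im['attitude']).T+np.asarray(im['eye'])
E
python3 - <<'E'
from h import *
for n in ['top','side']:
    im=grab(n,n+'0'); print(n,im['eye'],im['attitude'],im['fx'],im['cx'],im['cy'])
print(get_obs())
E
```

```text
pics
top [464.35753554  32.13324715 875.77255115] [-2.1678511   2.17724577 -0.16059667] 380.47693840543445 278.87066556765984 214.00361245520943
side [1144.96205887 -322.90871651  568.34021388] [-1.99950119 -1.10564771  0.5383767 ] 394.9130948060988 273.9665213197695 208.96070497962677
{'t': 0.1, 'qpos': array([ 1.08500145e+00,  4.23782877e-01,  1.63060647e+00, -3.07132918e-05,
        1.08861665e+00, -1.90017364e-02]), 'qvel': array([ 0.00043778, -0.00159048, -0.00269237, -0.00032144,  0.00020932,
        0.00122559]), 'joint_torque': array([-3.04393589e-04, -5.45613313e+01, -2.74323875e+01,  6.44706097e-02,
        1.88124290e-02, -3.35842083e-05]), 'ee_pos': array([281.01322236, 557.69190573, 221.97070759]), 'orientation': array([-7.26500495e-01, -3.05609959e+00,  2.16017648e-03]), 'ft_force': array([0.62125957, 0.11225553, 0.4784356 ]), 'moment': array([0.01762904, 0.02669657, 0.00999657]), 'width': 87.91175970949317}
```

View pics/top0.png

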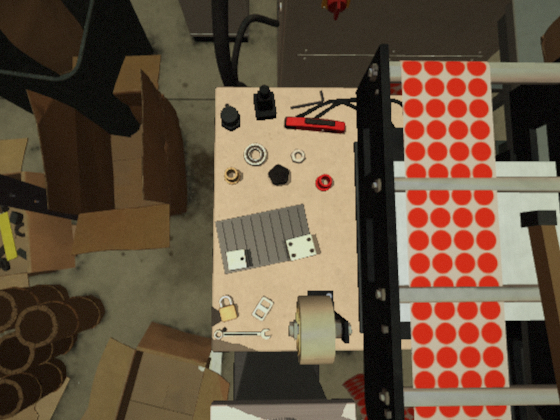

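View pics/side0.png

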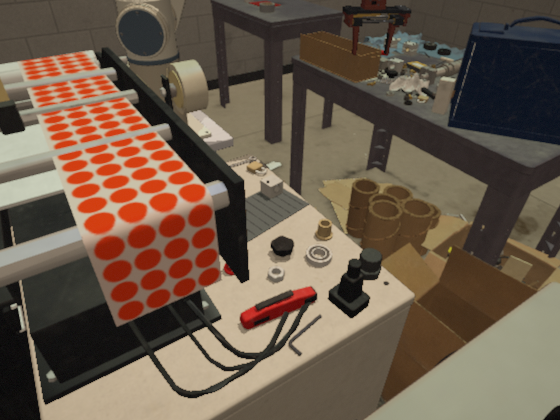

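Top view (up = +x, left = +y): clamp (300,247), block (236,260), bush (232,176), knob (279,174), bearing (256,154), nut (298,156), red look-alike (324,182), cutter (315,125), padlock (228,308), side plate at u≈370, spool (318,330).

```bash
cat > m.py <<'E'
from h import *
im=dict(np.load('im_top.npz')); P=cloud(im)
o=(P[...,2]>6)&(P[...,2]<400)&(im['range_z']>0); o[:, 356:]=0;o[:,:214]=0;o[:85]=0;o[350:]=0
n,l,s,c=cv2.connectedComponentsWithStats(o.astype(np.uint8))
for i in range(1,n):
    if s[i,4]<15: continue
    q=P[l==i]; t=q[q[:,2]>np.percentile(q[:,2],90)-4]
    (ex,ey),sz,a=cv2.minAreaRect(t[:,:2].astype(np.float32))
    print(c[i].round(),'n',s[i,4],'min',q.min(0).round(),'max',q.max(0).round(),'top',round(np.median(t[:,2]),1),'rect',round(ex,1),round(ey,1),np.round(sz,1),round(a,1))
# mat by colour
g=im['pixels'].astype(int); m=(g.max(2)<125)&(abs(P[...,2])<8)
m[:200]=0;m[280:]=0;m[:,:214]=0;m[:,325:]=0
m=cv2.morphologyEx(m.astype(np.uint8),cv2.MORPH_CLOSE,np.ones((7,7)))
n,l,s,c=cv2.connectedComponentsWithStats(m);i=1+s[1:,4].argmax()
print('mat',s[i],cv2.minAreaRect(P[l==i][:,:2].astype(np.float32)),np.median(P[l==i][:,2]))
for r in (120,180,250): 
    k=np.where(P[r,340:420,2]>40)[0]; print('plate',P[r,340+k[0]],P[r,340+k].max(0))
E
python3 m.py; python3 - <<'E'
import cv2
a=cv2.imread('pics/top0.png')[85:355,210:390]
cv2.imwrite('pics/c1.png',cv2.resize(a,None,fx=2.2,fy=2.2,interpolation=2)) 
E
```

```text
[264. 104.] n 632 min [793.  13.   6.] max [857.  67. 103.] top 100.5 rect 824.9 41.5 [19.3 21. ] 89.9
[319. 118.] n 1166 min [ 761. -177.    6.] max [849.  -5.  44.] top 40.2 rect 776.1 -85.0 [69.1 12.6] 83.5
[230. 118.] n 396 min [765. 100.   6.] max [811. 143.  53.] top 48.5 rect 790.7 121.0 [40.8 38.5] 0.7
[355. 167.] n 95 min [ 596. -172.    6.] max [ 739. -169.   17.] top 13.2 rect 679.9 -170.3 [  2.9 116.9] 89.4
[254. 155.] n 322 min [682.  39.   6.] max [732.  90.  19.] top 15.0 rect 707.0 63.5 [48.8 50.8] 89.9
[297. 156.] n 107 min [688. -52.   6.] max [719. -21.  19.] top 14.3 rect 703.8 -36.3 [30.9 28.6] 84.9
[278. 175.] n 328 min [634. -14.  16.] max [679.  32.  35.] top 30.8 rect 656.7 10.7 [43.1 44.2] 89.6
[231. 175.] n 145 min [641. 102.   6.] max [671. 134.  38.] top 33.4 rect 657.1 117.7 [27.4 27.6] 89.0
[323. 182.] n 145 min [ 625. -112.    6.] max [658. -77.  37.] top 34.0 rect 641.7 -96.2 [25.8 27.2] 3.6
[300. 248.] n 574 min [464. -69.   6.] max [518.  -4.  61.] top 53.7 rect 490.3 -36.9 [45.3 56. ] 13.9
[236. 260.] n 361 min [440.  81.   6.] max [487. 130.  44.]
[... 183 characters left out ...]
   6.] max [385. 142.  20.] top 15.6 rect 357.4 124.7 [50.8 36. ] 14.6
[262. 309.] n 173 min [329.  24.   6.] max [382.  69.  12.] top 8.3 rect 356.2 46.4 [29.7 49.6] 57.0
[218. 335.] n 41 min [292. 132.   6.] max [309. 152.  11.] top 8.5 rect 301.2 143.7 [18. 18.] 35.0
mat [ 217  204   93   66 3617] ((514.296630859375, 40.28730773925781), (121.1557388305664, 206.06082153320312), 11.514842987060547) 3.1530285622135352
plate [ 741.20075094 -144.07639033  146.65085887] [ 741.20075094 -143.43859045  317.19776774]
plate [ 618.85844248 -144.25080115  146.91101297] [ 618.85844248 -138.68365345  316.75241967]
plate [ 482.06823063 -144.1877591   145.60533099] [482.06823063  32.13324715 875.77255115]
```

View pics/c1.png

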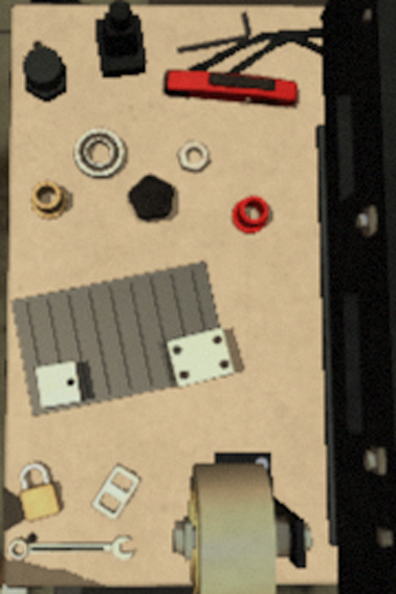

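```bash
cat > plan.py <<'E'
# usage: plan.py grip x y z psi [grip x y z psi ...] : rows to go through waypoints (mm, deg; psi = world angle of jaw axis)
import sys; from h import *
o=get_obs(); Rm=R.from_rotvec(o['orientation']).as_matrix()
p=np.array(o['ee_pos']); psi=np.degrees(np.arctan2(Rm[1,1],Rm[0,1]))
print('at',p.round(1),'psi',psi.round(2),'tilt z',Rm[:,2].round(4),'w',round(o['width'],1),'t',round(o['t'],2),'F',np.round(o['ft_force'],1),'q6',o['qpos'][5].round(2))
a=np.array(sys.argv[1:],float).reshape(-1,5); rows=[]
for g,x,y,z,s in a:
    D=np.array([x,y,z])-p; d=(s-psi+180)%360-180
    n=max(1,int(np.ceil(max(np.abs(D).max()/50,np.linalg.norm(D)/55,abs(d)/9))))
    for k in range(n):
        t=np.radians(psi); v=np.array([D@[-np.sin(t),np.cos(t),0],D@[np.cos(t),np.sin(t),0],-D[2]])/n/10
        v=v.round(2); w=round(-d/n,1)
        rows.append(f'{g:g} {v[0]:g} {v[1]:g} {v[2]:g} 0 0 {w:g}')
        # track the rounded pose
        p=p+10*np.array([-np.sin(t)*v[0]+np.cos(t)*v[1],np.cos(t)*v[0]+np.sin(t)*v[1],-v[2]]); psi-=w
    rows.append('|')
print(len([r for r in rows if r!='|'])); print('; '.join(rows).replace('|;','|'))
E
python3 plan.py 8.78 600 250 230 100 8.78 657 118 140 104; python3 -c "import workcell;print(dir(workcell))"
```

```text
at [281.  557.7 222. ] psi 63.26 tilt z [-6.0e-04 -1.3e-03 -1.0e+00] w 87.9 t 0.1 F [0.6 0.1 0.5] q6 -0.02
13
8.78 -4.7 -1.46 -0.09 0 0 -4.1; 8.78 -4.59 -1.79 -0.09 0 0 -4.1; 8.78 -4.45 -2.11 -0.09 0 0 -4.1; 8.78 -4.29 -2.43 -0.09 0 0 -4.1; 8.78 -4.1 -2.73 -0.09 0 0 -4.1; 8.78 -3.9 -3.01 -0.09 0 0 -4.1; 8.78 -3.67 -3.28 -0.09 0 0 -4.1; 8.78 -3.43 -3.54 -0.09 0 0 -4.1; 8.78 -3.16 -3.77 -0.09 0 0 -4.1; | 8.78 -0.82 -3.5 2.25 0 0 -1; 8.78 -0.76 -3.51 2.25 0 0 -1; 8.78 -0.7 -3.53 2.25 0 0 -1; 8.78 -0.63 -3.54 2.25 0 0 -1; |
['Unreachable', '__builtins__', '__cached__', '__doc__', '__file__', '__loader__', '__name__', '__package__', '__spec__', 'close_job', 'get_image', 'get_obs']
```

Call:
{"method": "play_rows", "body": {
  "plan": "8.78 -4.7 -1.5 -0.1 0 0 -4.1; 8.78 -4.6 -1.8 -0.1 0 0 -4.1; 8.78 -4.5 -2.1 -0.1 0 0 -4.1; 8.78 -4.3 -2.4 -0.1 0 0 -4.1; 8.78 -4.1 -2.7 -0.1 0 0 -4.1; 8.78 -3.9 -3.0 -0.1 0 0 -4.1; 8.78 -3.7 -3.3 -0.1 0 0 -4.1; 8.78 -3.4 -3.5 -0.1 0 0 -4.1; 8.78 -3.2 -3.8 -0.1 0 0 -4.1; 8.78 -0.8 -3.5 1.7 0 0 -1; 8.78 -0.8 -3.5 1.7 0 0 -1; 8.78 -0.7 -3.5 1.7 0 0 -1; 8.78 -0.6 -3.5 1.7 0 0 -1; 8.78 0 0 0 0 0 0; 8.78 0 0 0 0 0 0"
}}

```text
t: 1.98
ee_pos: [657.8, 119.6, 163.6]
orientation: [0.386, -3.117, -0.001]
ft_force: [-0.0, 0.3, -0.3]
width: 87.9
```

```bash
python3 - <<'E'
from h import *
a=grab('wrist')['pixels'];b=grab('side')['pixels']
print(get_image('wrist')['eye'])
cv2.imwrite('pics/ws.png',cv2.resize(np.vstack([a,b])[:,:,::-1],(560,600) if 0 else (400,600)))
cv2.imwrite('pics/w1.png',a[:,:,::-1]);cv2.imwrite('pics/ws.png',np.hstack([cv2.resize(a,(400,300)),cv2.resize(b,(400,300))])[:,:,::-1])
E
python3 plan.py 8.78 657 118 60 104 8.78 657 118 10 104
```

```text
[585.09796276 101.88501622 326.87111909]
at [658.  120.4 164.4] psi 104.22 tilt z [ 9.e-04  3.e-04 -1.e+00] w 87.9 t 2.12 F [0.8 0.4 0.8] q6 -1.66
4
8.78 0.05 -0.07 3.48 0 0 0.1; 8.78 0.05 -0.07 3.48 0 0 0.1; 8.78 0.05 -0.07 3.48 0 0 0.1; | 8.78 0.01 0 5 0 0 -0.1; |
```

View pics/ws.png

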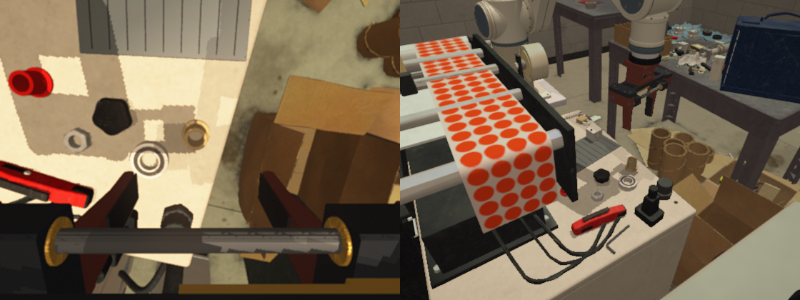

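```bash
cat > mw.py <<'E'
from h import *
def comps(n,zlo=7,zhi=60,box=(400,800,-120,145)):
    im=dict(np.load(f'im_{n}.npz')); P=cloud(im)
    o=(im['range_z']>0)&(P[...,2]>zlo)&(P[...,2]<zhi)&(P[...,0]>box[0])&(P[...,0]<box[1])&(P[...,1]>box[2])&(P[...,1]<box[3])
    k,l,s,c=cv2.connectedComponentsWithStats(o.astype(np.uint8))
    for i in range(1,k):
        if s[i,4]<60: continue
        q=P[l==i]; t=q[q[:,2]>np.percentile(q[:,2],80)-3]
        r=cv2.minAreaRect(t[:,:2].astype(np.float32)); e=cv2.minEnclosingCircle(t[:,:2].astype(np.float32))
        print(c[i].round(),s[i,4],'top',t[:,2].mean().round(1),'rect',np.round(r[0],1),np.round(r[1],1),round(r[2],1),'circ',np.round(e[0],1),round(e[1],1))
    return P
if __name__=='__main__':
    import sys
    if len(sys.argv)>2: grab(sys.argv[1],sys.argv[2])
    comps(sys.argv[1])
E
python3 mw.py wrist
```

```text
[ 39. 116.] 1635 top 34.2 rect [642.7 -96.3] [29.4 28.8] 70.0 circ [642.8 -96.7] 15.3
[157. 162.] 2247 top 30.9 rect [656.4   9. ] [44.1 43.6] 63.5 circ [657.7   8.5] 23.3
[274. 192.] 786 top 34.6 rect [658.  116.3] [28.9 27.5] 14.3 circ [658.  116.5] 14.6
[107. 197.] 740 top 14.5 rect [705.5 -36.4] [32.6 30.3] 16.0 circ [705.6 -36.6] 16.9
[209. 224.] 1837 top 15.1 rect [708.1  63.9] [51.5 51. ] 53.2 circ [708.7  64. ] 26.3
[ 62. 263.] 4189 top 40.4 rect [777.8 -83.2] [65.4 12.9] 84.5 circ [776.4 -83.2] 32.8
[247. 304.] 1208 top 45.9 rect [775.6 118.1] [10.6 34.9] 6.5 circ [780.8 118.7] 17.5
[186. 303.] 126 top 22.8 rect [796.4  57.4] [6.1 9.6] 5.3 circ [798.   57.5] 4.8
```

Call:
{"method": "play_rows", "body": {
  "plan": "8.78 0 -0.1 3.5 0 0 0; 8.78 0 -0.1 3.5 0 0 0; 8.78 0 -0.1 3.4 0 0 0; 8.78 0 0 2.5 0 0 0; 8.78 0 0 2.4 0 0 0; 8.78 0 0 0 0 0 0; 2 0 0 0 0 0 0; 2 0 0 0 0 0 0; 2 0 0 0 0 0 0; 2 0 0 0 0 0 0; 2 0 0 0 0 0 0; 2 0 0 0 0 0 0"
}}

```text
t: 3.62
ee_pos: [658.8, 116.3, 10.7]
orientation: [0.387, -3.118, 0.0]
ft_force: [0.7, 0.9, -0.8]
width: 31.1
```

```bash
python3 plan.py 2 657 117 110 104 2 553 -21 110 104 2 553 -21 16 104
```

```text
at [658.8 116.3  10.7] psi 104.15 tilt z [-0. -0. -1.] w 31.1 t 3.62 F [ 0.7  0.9 -0.8] q6 -1.66
8
2 0.08 0.06 -4.97 0 0 0.1; 2 0.08 0.06 -4.97 0 0 0.1; | 2 3.35 -2.72 0 0 0 -0; 2 3.35 -2.72 0 0 0 -0; 2 3.35 -2.72 0 0 0 -0; 2 3.35 -2.72 0 0 0 -0; | 2 0.01 -0.01 4.7 0 0 -0; 2 0.01 -0.01 4.7 0 0 -0; |
```

Call:
{"method": "play_rows", "body": {
  "plan": "1.5 0 0 0 0 0 0; 1.5 0 0 0 0 0 0; 1.5 0 0 0 0 0 0; 1.5 0 0 -2 0 0 0; 1.5 0 0 -3 0 0 0; 1.5 0 0 -5 0 0 0; 1.5 0 0 0 0 0 0; 1.5 0 0 0 0 0 0"
}}

```text
t: 4.62
ee_pos: [658.6, 116.3, 111.2]
orientation: [-0.387, 3.117, 0.0]
ft_force: [0.1, 0.7, -1.6]
width: 28.0
```

```bash
python3 mw.py wrist w2; python3 plan.py 1.5 553 -21 110 104 1.5 553 -21 16 104
```

```text
[ 13. 118.] 1059 top 29.9 rect [642.3 -85.5] [25.9  8.9] 2.0 circ [642.5 -89.9] 13.0
[137. 173.] 3259 top 31.0 rect [658.9   8.9] [43.6 44.7] 8.1 circ [657.5   8.8] 23.3
[ 80. 213.] 1074 top 14.4 rect [705.1 -36.3] [29.9 32.4] 45.8 circ [705.  -36.2] 16.7
[200. 245.] 2497 top 15.1 rect [708.4  62.2] [49.1 52.2] 83.2 circ [708.5  63.2] 26.3
[ 48. 294.] 3823 top 33.6 rect [780.6 -53. ] [63.1 22.8] 84.5 circ [776.8 -52.6] 32.3
[251. 369.] 980 top 49.1 rect [785.9 126.9] [28.7 28.1] 3.6 circ [787.6 125.9] 17.7
at [658.  116.2 110.1] psi 104.16 tilt z [-1.3e-03 -2.0e-04 -1.0e+00] w 28.2 t 4.67 F [-0.1  0.5 -1.2] q6 -1.66
6
1.5 3.38 -2.68 0 0 0 0; 1.5 3.38 -2.68 0 0 0 0; 1.5 3.38 -2.68 0 0 0 0; 1.5 3.38 -2.68 0 0 0 0; | 1.5 0.01 -0.01 4.71 0 0 0.1; 1.5 0.01 -0.01 4.71 0 0 0.1; |
```

View pics/w2.png

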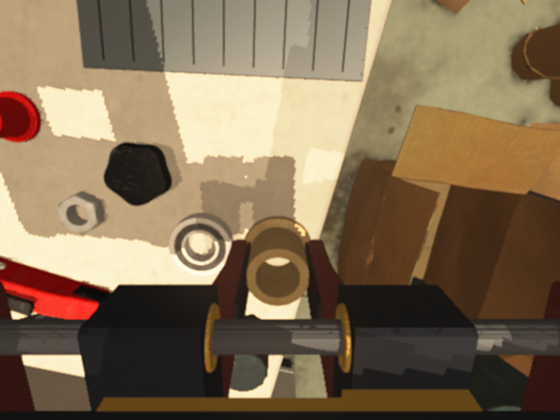

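The wrist view shows the bush held between the fingers (275,265), and the other parts undisturbed.

Call:
{"method": "play_rows", "body": {
  "plan": "1.5 3.4 -2.7 0 0 0 0; 1.5 3.4 -2.7 0 0 0 0; 1.5 3.4 -2.7 0 0 0 0; 1.5 3.3 -2.6 0 0 0 0; 1.5 0 0 0 0 0 0; 1.5 0 0 3.5 0 0 0; 1.5 0 0 3.5 0 0 0; 1.5 0 0 1.7 0 0 0; 1.5 0 0 0.6 0 0 0; 1.5 0 0 0 0 0 0; 1.5 0 0 0 0 0 0"
}}

```text
t: 6.05
ee_pos: [554.9, -20.4, 18.6]
orientation: [-0.387, 3.116, -0.0]
ft_force: [-0.3, -1.5, -1.0]
width: 27.6
```

```bash
python3 plan.py 1.5 553 -21 13.5 104
```

```text
at [554.9 -20.4  18.6] psi 104.16 tilt z [ 1.7e-03 -1.0e-04 -1.0e+00] w 27.6 t 6.05 F [-0.3 -1.5 -1. ] q6 -1.88
1
1.5 0.2 -0.01 0.51 0 0 0.2; |
```

Call:
{"method": "play_rows", "body": {
  "plan": "1.5 0.1 0 0.3 0 0 0; 1.5 0 0 0.2 0 0 0; 1.5 0 0 0 0 0 0; 5 0 0 0 0 0 0; 5 0 0 0 0 0 0; 5 0 0 0 0 0 0; 6 0 0 0 0 0 0; 6 0 0 -1 0 0 0; 8.78 0 0 -4 0 0 0; 8.78 0 0 -5 0 0 0; 8.78 0 0 0 0 0 0"
}}

```text
t: 7.42
ee_pos: [555.9, -20.9, 116.9]
orientation: [-0.386, 3.11, -0.002]
ft_force: [-0.1, -0.4, 0.6]
width: 85.9
```

```bash
python3 mw.py wrist w3; python3 plan.py 8.78 657.5 9.5 110 98 8.78 657.5 9.5 11 98
```

```text
[277. 117.] 6431 top 54.0 rect [490.8 -37.9] [45.7 56.1] 14.2 circ [491.  -37.7] 35.8
[473. 130.] 4559 top 39.7 rect [465.3 101.9] [40.2 40.9] 9.4 circ [465.4 102.2] 28.0
[279. 199.] 1608 top 37.5 rect [552.5 -20.6] [28.9 28.3] 15.3 circ [552.5 -20.5] 14.7
[281. 308.] 960 top 30.3 rect [643.3   4.8] [14.7 38.3] 14.6 circ [648.3   6.1] 19.3
[222. 358.] 159 top 14.7 rect [716.2 -33.8] [10.4 28.2] 14.9 circ [712.9 -34.6] 14.1
[324. 374.] 1680 top 15.1 rect [710.2  63.8] [48.8 51.5] 13.3 circ [708.8  63.5] 26.6
[176. 400.] 1876 top 29.8 rect [770.2 -74.6] [55.  10.3] 88.8 circ [769.6 -74.7] 27.6
at [554.4 -20.8 114.8] psi 104.16 tilt z [ 4.3e-03 -3.0e-04 -1.0e+00] w 87.3 t 7.47 F [-0.6  0.2  0. ] q6 -1.88
5
8.78 -3.58 0.14 0.16 0 0 2.1; 8.78 -3.57 0.27 0.16 0 0 2.1; 8.78 -3.56 0.4 0.16 0 0 2.1; | 8.78 -0 -0 4.95 0 0 -0.1; 8.78 -0 -0 4.95 0 0 -0.1; |
```

Call:
{"method": "play_rows", "body": {
  "plan": "8.78 -3.6 0.1 0.2 0 0 2; 8.78 -3.6 0.3 0.2 0 0 2; 8.78 -3.5 0.4 0.2 0 0 2; 8.78 0 0 0 0 0 0; 8.78 0 0 4 0 0 0; 8.78 0 0 4 0 0 0; 8.78 0 0 1.2 0 0 0; 8.78 0 0 0.6 0 0 0; 8.78 0 0 0 0 0 0; 3 0 0 0 0 0 0; 3 0 0 0 0 0 0; 3 0 0 0 0 0 0; 3 0 0 0 0 0 0; 3 0 0 0 0 0 0; 3 0 0 0 0 0 0; 3 0 0 0 0 0 0; 3 0 0 0 0 0 0"
}}

```text
t: 9.6
ee_pos: [656.2, 9.8, 8.8]
orientation: [-0.223, 3.133, 0.0]
ft_force: [-0.7, 2.4, 2.9]
width: 45.3
```

```bash
python3 plan.py 3 655 10 110 98 3 529 112 110 98 3 529 112 20 98
```

```text
at [656.2   9.8   8.8] psi 98.16 tilt z [ 3.e-04  1.e-04 -1.e+00] w 45.3 t 9.6 F [-0.7  2.4  2.9] q6 -1.72
8
3 0.04 0.01 -3.37 0 0 0.1; 3 0.04 0.01 -3.37 0 0 0.1; 3 0.04 0.01 -3.37 0 0 0.1; | 3 3.69 3.95 -0 0 0 -0; 3 3.69 3.95 -0 0 0 -0; 3 3.69 3.95 -0 0 0 -0; | 3 0.01 -0.01 4.5 0 0 -0.1; 3 0.01 -0.01 4.5 0 0 -0.1; |
```

Call:
{"method": "play_rows", "body": {
  "plan": "3 0 0 -2 0 0 0; 3 0 0 -4 0 0 0; 3 0 0 -4 0 0 0; 3 0 0 0 0 0 0; 3 3.7 4 0 0 0 0; 3 3.7 4 0 0 0 0; 3 3.7 3.9 0 0 0 0; 3 0 0 0 0 0 0; 3 0 0 4 0 0 0; 3 0 0 4 0 0 0; 3 0 0 1 0 0 0; 3 0 0 0 0 0 0; 3 0 0 0 0 0 0"
}}

```text
t: 11.22
ee_pos: [530.5, 111.7, 19.8]
orientation: [-0.223, 3.132, 0.0]
ft_force: [-0.3, -1.1, -0.1]
width: 44.8
```

```bash
python3 plan.py 3 528.5 112 12 98; python3 mw.py wrist w4
```

```text
at [530.5 111.7  19.8] psi 98.14 tilt z [ 2.e-03  3.e-04 -1.e+00] w 44.8 t 11.22 F [-0.3 -1.1 -0.1] q6 -1.53
1
3 0.19 0.06 0.78 0 0 0.1; |
[277. 128.] 9578 top 39.7 rect [465.3 102.3] [40.2 40.2] 9.2 circ [465.3 102.4] 27.8
[ 24. 139.] 5257 top 37.8 rect [487.  -10.3] [40.4  3.7] 14.2 circ [487.  -10.3] 20.2
[ 31. 258.] 4218 top 35.5 rect [551.7 -13. ] [28.  15.4] 2.3 circ [551.8 -17.8] 14.3
[277. 269.] 9665 top 44.0 rect [526.9 114.9] [45.5 59.2] 35.1 circ [520.8 110.6] 33.2
```

View pics/w4.png

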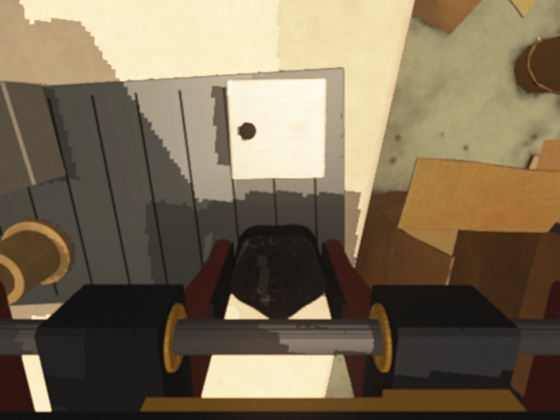

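Knob is held level (277,265), in line with the block (277,128); bush stands at (20,260). Lower and release.

Call:
{"method": "play_rows", "body": {
  "plan": "3 0.1 0 0.4 0 0 0; 3 0 0 0.4 0 0 0; 3 0 0 0 0 0 0; 6 0 0 0 0 0 0; 6 0 0 0 0 0 0; 6 0 0 0 0 0 0; 7 0 0 0 0 0 0; 7 0 0 -1 0 0 0; 8.78 0 0 -5 0 0 0; 8.78 0 0 -5 0 0 0; 8.78 0 0 0 0 0 0"
}}

```text
t: 12.65
ee_pos: [531.1, 112.1, 124.9]
orientation: [-0.223, 3.126, 0.001]
ft_force: [-0.6, 0.1, 0.8]
width: 87.4
```

```bash
python3 mw.py wrist; grep -c . h.py >/dev/null; python3 -c "
from h import *; grab('wrist')" ; python3 mw.py wrist; python3 plan.py 8.78 708.5 63.5 120 101 8.78 708.5 63.5 30 101
```

```text
[277. 128.] 9578 top 39.7 rect [465.3 102.3] [40.2 40.2] 9.2 circ [465.3 102.4] 27.8
[ 24. 139.] 5257 top 37.8 rect [487.  -10.3] [40.4  3.7] 14.2 circ [487.  -10.3] 20.2
[ 31. 258.] 4218 top 35.5 rect [551.7 -13. ] [28.  15.4] 2.3 circ [551.8 -17.8] 14.3
[277. 269.] 9665 top 44.0 rect [526.9 114.9] [45.5 59.2] 35.1 circ [520.8 110.6] 33.2
[ 77. 125.] 7707 top 54.1 rect [491.1 -37.8] [46.1 57.5] 14.1 circ [491.1 -37.9] 36.1
[277. 118.] 3281 top 39.7 rect [465.6 102.2] [39.9 40. ] 8.2 circ [465.4 102.3] 27.5
[277. 201.] 2666 top 34.0 rect [530.3 112.5] [43.5 44.7] 7.5 circ [529.2 112.1] 23.3
[113. 204.] 2092 top 37.4 rect [552.7 -20.4] [28.6 29.2] 33.5 circ [552.5 -20.7] 14.9
[ 31. 278.] 558 top 29.0 rect [629.6 -94.7] [19.4  5.3] 82.4 circ [631.7 -95. ] 9.7
[202. 371.] 1354 top 15.2 rect [713.9  64.5] [42.  51.5] 7.9 circ [708.9  64. ] 26.2
at [529.5 111.8 122.8] psi 98.16 tilt z [ 4.3e-03  8.0e-04 -1.0e+00] w 87.7 t 12.7 F [ 0.   0.3 -1.2] q6 -1.53
6
8.78 -4.26 -1.83 0.07 0 0 -0.7; 8.78 -4.23 -1.88 0.07 0 0 -0.7; 8.78 -4.21 -1.93 0.07 0 0 -0.7; 8.78 -4.19 -1.99 0.07 0 0 -0.7; | 8.78 -0 -0 4.5 0 0 -0; 8.78 -0 -0 4.5 0 0 -0; |
```

Call:
{"method": "play_rows", "body": {
  "plan": "8.78 -4.3 -1.8 0 0 0 -0.7; 8.78 -4.2 -1.9 0 0 0 -0.7; 8.78 -4.2 -1.9 0 0 0 -0.7; 8.78 -4.2 -2 0 0 0 -0.7; 8.78 0 0 4 0 0 0; 8.78 0 0 4 0 0 0; 8.78 0 0 2 0 0 0; 8.78 0 0 1 0 0 0; 8.78 0 0 0 0 0 0; 8.78 0 0 0 0 0 0"
}}

```text
t: 13.95
ee_pos: [708.3, 63.7, 12.1]
orientation: [-0.3, 3.125, -0.0]
ft_force: [-0.4, -0.3, -0.2]
width: 88.0
```

```bash
python3 plan.py 8.78 708.7 63.8 3 101
```

```text
at [708.3  63.7  12.1] psi 100.96 tilt z [ 2.2e-03  2.0e-04 -1.0e+00] w 88.0 t 13.95 F [-0.4 -0.3 -0.2] q6 -1.69
1
8.78 -0.04 0 0.91 0 0 -0; |
```

Call:
{"method": "play_rows", "body": {
  "plan": "8.78 0 0 0.6 0 0 0; 8.78 0 0 0.3 0 0 0; 8.78 0 0 0 0 0 0; 4 0 0 0 0 0 0; 4 0 0 0 0 0 0; 4 0 0 0 0 0 0; 4 0 0 0 0 0 0; 4 0 0 0 0 0 0; 4 0 0 0 0 0 0; 4 0 0 0 0 0 0; 4 0 0 -1 0 0 0; 4 0 0 -3 0 0 0; 4 0 0 -4 0 0 0; 4 0 0 -4 0 0 0; 4 0 0 0 0 0 0"
}}

```text
t: 15.82
ee_pos: [709.8, 63.8, 126.0]
orientation: [-0.299, 3.12, -0.0]
ft_force: [0.1, -0.6, -0.8]
width: 50.5
```

```bash
python3 mw.py wrist w5 ; python3 plan.py 4 541 46 120 12 4 541 46 20 12
```

```text
[395.   1.] 67 top 25.5 rect [553.2 115.9] [ 2.  11.7] 10.6 circ [552.3 115.8] 5.9
[79. 75.] 2092 top 34.3 rect [642.8 -96.2] [29. 29.] 68.3 circ [643.3 -96.6] 15.1
[159. 170.] 925 top 14.4 rect [705.5 -36.4] [33.3 30. ] 75.5 circ [705.4 -36.4] 16.9
[110. 250.] 5259 top 40.3 rect [777.4 -85.6] [69.4 12.7] 84.8 circ [777.4 -85.6] 34.9
[321. 308.] 579 top 49.0 rect [782.3 112.7] [21.2 28.4] 12.8 circ [785.8 113.9] 15.4
at [708.2  63.7 123.5] psi 100.96 tilt z [ 3.2e-03  2.0e-04 -1.0e+00] w 50.8 t 15.88 F [ 0.4  0.4 -2. ] q6 -1.69
13
4 1.68 0.14 0.03 0 0 8.9; 4 1.68 -0.12 0.03 0 0 8.9; 4 1.64 -0.37 0.03 0 0 8.9; 4 1.56 -0.62 0.03 0 0 8.9; 4 1.45 -0.86 0.03 0 0 8.9; 4 1.3 -1.07 0.03 0 0 8.9; 4 1.11 -1.26 0.03 0 0 8.9; 4 0.91 -1.42 0.03 0 0 8.9; 4 0.68 -1.54 0.03 0 0 8.9; 4 0.43 -1.63 0.03 0 0 8.9; | 4 -0 0.01 3.35 0 0 -0; 4 -0 0.01 3.35 0 0 -0; 4 -0 0.01 3.35 0 0 -0; |
```

View pics/w5.png

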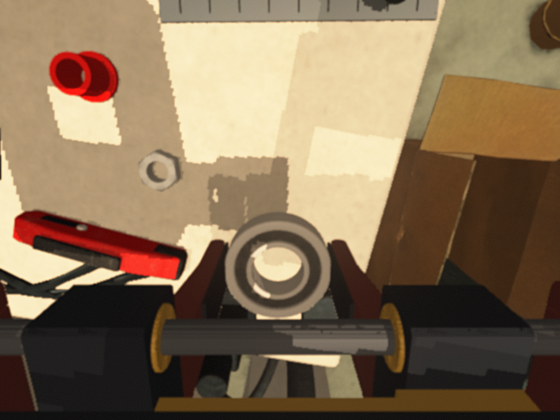

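Bearing held level at (277,265).

Call:
{"method": "play_rows", "body": {
  "plan": "4 1.7 0.1 0 0 0 8.9; 4 1.7 -0.1 0 0 0 8.9; 4 1.6 -0.4 0 0 0 8.9; 4 1.6 -0.6 0 0 0 8.9; 4 1.5 -0.9 0 0 0 8.9; 4 1.3 -1.1 0 0 0 8.9; 4 1.1 -1.3 0 0 0 8.9; 4 0.9 -1.4 0 0 0 8.9; 4 0.7 -1.5 0 0 0 8.9; 4 0.4 -1.6 0 0 0 8.9; 4 0 0 3.5 0 0 0; 4 0 0 3.5 0 0 0; 4 0 0 2.5 0 0 0; 4 0 0 0 0 0 0; 4 0 0 0 0 0 0"
}}

```text
t: 17.75
ee_pos: [539.2, 45.1, 26.6]
orientation: [-1.978, -2.44, 0.001]
ft_force: [0.3, 0.2, -1.8]
width: 50.7
```

```bash
python3 plan.py 4 541 46 6.5 12; python3 -c "
from h import *; grab('wrist','w6')"
```

```text
at [539.2  45.1  26.6] psi 11.95 tilt z [-8.e-04 -1.e-04 -1.e+00] w 50.7 t 17.75 F [ 0.3  0.2 -1.8] q6 -0.15
1
4 0.05 0.19 2.01 0 0 -0; |
```

View pics/w6.png

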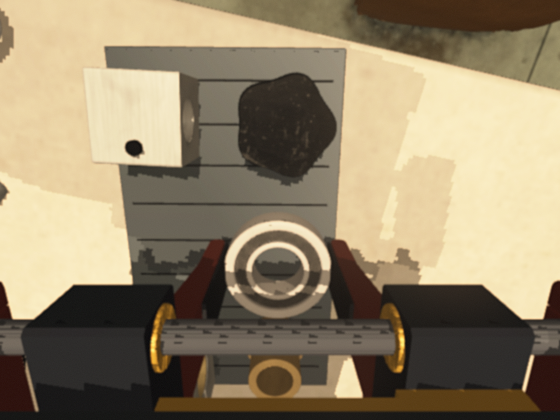

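Bearing hangs at (277,267), between knob (288,125) and bush (275,380), well clear of both.

Call:
{"method": "play_rows", "body": {
  "plan": "4 0 0.1 1 0 0 0; 4 0 0 0.7 0 0 0; 4 0 0 0.3 0 0 0; 4 0 0 0 0 0 0; 7 0 0 0 0 0 0; 7 0 0 0 0 0 0; 7 0 0 0 0 0 0; 7 0 0 -1 0 0 0; 8.78 0 0 -4 0 0 0; 8.78 0 0 -5 0 0 0; 8.78 0 0 -2 0 0 0; 8.78 0 0 0 0 0 0"
}}

```text
t: 19.3
ee_pos: [541.8, 45.4, 128.9]
orientation: [1.976, 2.438, 0.005]
ft_force: [-0.4, 0.2, 0.4]
width: 87.6
```

```bash
python3 -c "
from h import *; grab('wrist')" ; python3 mw.py wrist; python3 plan.py 8.78 705.4 -36.4 120 46 8.78 705.4 -36.4 12 46
```

```text
[191. 113.] 3584 top 39.7 rect [465.5 102.1] [40.3 40. ] 9.1 circ [465.4 102.2] 27.9
[278. 118.] 3021 top 33.9 rect [530.2 110.9] [45.  43.5] 27.6 circ [529.7 111.9] 23.3
[557. 179.] 191 top 11.3 rect [770.8 110.8] [ 4.9 28.5] 22.9 circ [772.1 111.4] 14.3
[275. 200.] 2483 top 18.0 rect [541.6  45.7] [51.5 51.4] 58.7 circ [541.9  45.3] 26.3
[552. 265.] 606 top 19.1 rect [796.4  38.2] [ 3.4 36.2] 11.0 circ [796.5  38.2] 18.1
[207. 285.] 2928 top 53.8 rect [494.3 -30.8] [38.4 45.3] 12.2 circ [494.9 -31.3] 28.9
[272. 275.] 1627 top 37.3 rect [553.1 -20.6] [28.1 28.9] 52.7 circ [552.6 -20.8] 15.0
[349. 370.] 949 top 34.3 rect [642.8 -96.3] [28.6 28.7] 77.2 circ [642.5 -96.4] 15.2
at [540.7  45.3 127.4] psi 11.95 tilt z [ 1.8e-03  1.0e-04 -1.0e+00] w 87.9 t 19.35 F [-0.2 -0.8 -0.6] q6 -0.15
7
8.78 -2.85 3.6 0.19 0 0 -8.5; 8.78 -3.35 3.14 0.19 0 0 -8.5; 8.78 -3.78 2.61 0.19 0 0 -8.5; 8.78 -4.13 2.03 0.19 0 0 -8.5; | 8.78 -0 0 3.59 0 0 -0; 8.78 -0 0 3.59 0 0 -0; 8.78 -0 0 3.59 0 0 -0; |
```

Call:
{"method": "play_rows", "body": {
  "plan": "5.5 -3 3.6 0.2 0 0 6.5; 5.5 -2.6 3.9 0.2 0 0 6.5; 5.5 -2.1 4.2 0.2 0 0 6.5; 5.5 -1.6 4.4 0.2 0 0 6.5; 5.5 0 0 0 0 0 0; 5.5 0 0 0 0 0 0"
}}

```text
t: 20.1
ee_pos: [704.5, -41.9, 116.7]
orientation: [-2.474, -1.933, 0.004]
ft_force: [-0.6, -0.2, -0.1]
width: 55.1
```

```bash
python3 plan.py 5.5 705.4 -36.4 15 -14; python3 -c "
from h import *; grab('wrist','w7')";python3 mw.py wrist
```

```text
at [704.5 -41.9 116.7] psi -14.0 tilt z [-3.7e-03  4.0e-04 -1.0e+00] w 55.1 t 20.1 F [-0.6 -0.2 -0.1] q6 0.17
3
5.5 0.19 -0.02 3.39 0 0 -0; 5.5 0.19 -0.02 3.39 0 0 -0; 5.5 0.19 -0.02 3.39 0 0 -0; |
[ 7. 67.] 837 top 29.6 rect [547.3 103.1] [34.3  5.9] 63.9 circ [545.  104.2] 17.1
[374.  68.] 759 top 22.5 rect [796.9  38.3] [ 6.2 45.8] 0.2 circ [799.1  38.4] 22.9
[ 46. 148.] 3626 top 17.8 rect [541.9  45. ] [51.2 52.5] 76.2 circ [541.8  45. ] 26.7
[376. 208.] 5015 top 40.6 rect [777.7 -85.6] [68.9 12.7] 84.4 circ [778.1 -85.7] 34.5
[276. 198.] 873 top 14.4 rect [705.2 -37.3] [33.6 29.4] 76.9 circ [705.7 -37.3] 16.8
[ 88. 226.] 2251 top 37.0 rect [553.3 -21.2] [29.1 28.8] 49.0 circ [553.3 -20.9] 15.1
[ 32. 265.] 4747 top 53.5 rect [500.1 -37.9] [32. 53.] 12.7 circ [499.7 -38.1] 30.4
[229. 287.] 656 top 34.2 rect [ 649.6 -100.8] [28.3 13.3] 58.3 circ [645.5 -98.2] 14.2
```

Nut at (705.4,-37), flats at -14°. Descend.

Call:
{"method": "play_rows", "body": {
  "plan": "5.5 0.2 0 3.4 0 0 0; 5.5 0.2 0 3.4 0 0 0; 5.5 0.1 0 3 0 0 0; 5.5 0 0 0 0 0 0; 5.5 0 0 0 0 0 0"
}}

```text
t: 20.78
ee_pos: [707.7, -36.9, 21.8]
orientation: [2.475, 1.934, 0.001]
ft_force: [0.4, 0.4, 0.5]
width: 54.6
```

```bash
python3 plan.py 5.5 705.4 -37 3.5 -14
```

```text
at [707.7 -36.9  21.8] psi -14.0 tilt z [ 8.e-04 -0.e+00 -1.e+00] w 54.6 t 20.77 F [0.4 0.4 0.5] q6 0.18
1
5.5 -0.06 -0.22 1.83 0 0 -0; |
```

Call:
{"method": "play_rows", "body": {
  "plan": "5.5 0 -0.2 1 0 0 0; 5.5 0 0 0.8 0 0 0; 5.5 0 0 0 0 0 0; 2 0 0 0 0 0 0; 2 0 0 0 0 0 0; 2 0 0 0 0 0 0; 2 0 0 0 0 0 0; 2 0 0 0 0 0 0; 2 0 0 0 0 0 0; 2 0 0 -1 0 0 0; 2 0 0 -3 0 0 0; 2 0 0 -4 0 0 0; 2 0 0 -2 0 0 0; 2 0 0 0 0 0 0; 2 0 0 0 0 0 0"
}}

```text
t: 22.65
ee_pos: [704.6, -36.7, 101.3]
orientation: [-2.475, -1.932, 0.002]
ft_force: [-0.5, 0.5, 0.3]
width: 29.2
```

```bash
python3 -c "
from h import *; grab('wrist','w8')"; python3 plan.py 2 541.8 45.3 104 -14 2 541.8 45.3 30 -14
```

```text
at [704.4 -36.7 100.9] psi -14.04 tilt z [-2.8e-03  2.0e-04 -1.0e+00] w 29.8 t 22.7 F [ 0.  -0.4 -0.4] q6 0.18
6
2 1 -4.44 -0.08 0 0 -0; 2 1 -4.44 -0.08 0 0 -0; 2 1 -4.44 -0.08 0 0 -0; 2 1 -4.44 -0.08 0 0 -0; | 2 0.01 -0 3.71 0 0 -0; 2 0.01 -0 3.71 0 0 -0; |
```

View pics/w8.png

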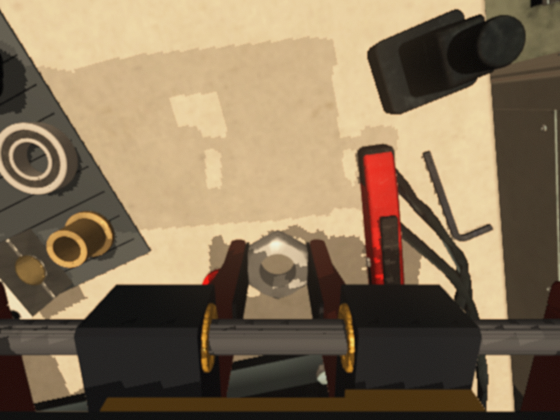

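Nut is held on its flats, level, at (277,265).

Call:
{"method": "play_rows", "body": {
  "plan": "2 1 -4.4 0 0 0 0; 2 1 -4.4 0 0 0 0; 2 1 -4.4 0 0 0 0; 2 1 -4.5 0 0 0 0; 2 0 0 0 0 0 0; 2 0 0 3.5 0 0 0; 2 0 0 3 0 0 0; 2 0 0 0 0 0 0; 2 0 0 0 0 0 0"
}}

```text
t: 23.82
ee_pos: [544.3, 44.7, 37.9]
orientation: [2.477, 1.933, 0.0]
ft_force: [1.3, -0.1, -0.6]
width: 29.0
```

```bash
python3 plan.py 2 541.8 45.3 22 -14
```

```text
at [544.3  44.7  37.9] psi -14.06 tilt z [ 3.e-04 -0.e+00 -1.e+00] w 29.0 t 23.82 F [ 1.3 -0.1 -0.6] q6 0.31
1
2 -0.01 -0.26 1.59 0 0 -0.1; |
```

Call:
{"method": "play_rows", "body": {
  "plan": "2 0 -0.2 0.8 0 0 0; 2 0 0 0.4 0 0 0; 2 0 0 0.3 0 0 0; 2 0 0 0 0 0 0; 2 0 0 0 0 0 0"
}}

```text
t: 24.45
ee_pos: [541.7, 45.5, 22.8]
orientation: [2.476, 1.933, 0.0]
ft_force: [-0.1, -0.1, 0.3]
width: 29.1
```

```bash
python3 plan.py 2 541.8 45.3 22 -14
```

```text
at [541.7  45.5  22.8] psi -14.04 tilt z [ 2.e-04  0.e+00 -1.e+00] w 29.1 t 24.45 F [-0.1 -0.1  0.3] q6 0.31
1
2 -0.01 0.01 0.08 0 0 -0; |
```

Centred, no contact force yet: 1 mm more, release, lift high.

Call:
{"method": "play_rows", "body": {
  "plan": "2 0 0 0.1 0 0 0; 2 0 0 0 0 0 0; 5 0 0 0 0 0 0; 5 0 0 0 0 0 0; 5 0 0 0 0 0 0; 5 0 0 -1 0 0 0; 5 0 0 -3 0 0 0; 5 0 0 -5 0 0 0; 5 0 0 -5 0 0 0; 5 0 0 0 0 0 0; 5 0 0 0 0 0 0"
}}

```text
t: 25.82
ee_pos: [541.2, 45.4, 161.7]
orientation: [-2.476, -1.933, 0.0]
ft_force: [-0.3, -0.1, -0.5]
width: 50.0
```

```bash
python3 mw.py wrist w9 >/dev/null; python3 mw.py wrist; python3 -c "
from h import *; grab('top','t9')"; python3 m.py; python3 plan.py
```

```text
[538.  37.] 2455 top 43.7 rect [776.  120.9] [38.4 13.4] 87.5 circ [782.7 120.6] 19.2
[244. 124.] 2378 top 33.9 rect [529.2 111.2] [43.1 44.8] 45.4 circ [529.8 111.7] 23.2
[554. 127.] 520 top 17.3 rect [796.   40.3] [ 6.  43.3] 0.1 circ [798.2  40.3] 21.7
[176. 154.] 2686 top 39.6 rect [465.5 102. ] [40.7 40. ] 8.9 circ [465.6 102. ] 27.9
[277. 191.] 2244 top 32.3 rect [542.5  45.4] [33.4 29.2] 77.0 circ [542.6  45.3] 16.8
[542. 239.] 3901 top 33.5 rect [774.  -71.8] [96.5 15.2] 81.9 circ [772.2 -71.5] 48.4
[304. 254.] 1273 top 37.3 rect [553.  -20.8] [29.  27.7] 76.7 circ [553.2 -21. ] 14.8
[252. 289.] 3176 top 53.8 rect [491.5 -38.1] [46.3 56.6] 14.4 circ [499.3 -35.8] 31.4
[264. 104.] n 637 min [793.  13.   6.] max [856.  67. 103.] top 100.4 rect 825.6 41.5 [19.3 21.4] 89.9
[319. 118.] n 1159 min [ 760. -177.    6.] max [849.  -5.  44.] top 39.8 rect 775.8 -84.6 [69.8 16. ] 83.4
[230. 118.] n 396 min [765.  99.   7.] max [811. 143.  52.] top 48.5 rect 790.6 121.3 [39.2 38.8] 44.3
[355. 165.] n 92 min [ 603. -173.    6.] max [ 739. -168.   17.] top 13.9 rect 684.8 -170.3 [  3.4 107
[... 355 characters left out ...]
] max [511.  -4.  60.] top 53.6 rect 493.7 -19.9 [30.8 24.8] 13.6
[344. 331.] n 254 min [340. -96. 237.] max [372. -75. 295.] top 293.2 rect 355.9 -83.4 [ 6.1 30.7] 89.2
mat [268 225  29  28 475] ((508.4429626464844, -1.824005126953125), (51.58255386352539, 72.1594467163086), 71.30538940429688) 3.284706855974491
plate [464.35753554  32.13324715 875.77255115] [740.84178409  32.13324715 875.77255115]
plate [ 618.56164874 -143.91197026  148.31114415] [618.56164874  32.13324715 875.77255115]
plate [ 482.0527292  -144.03343271  146.24441575] [ 482.0527292  -143.30478285  317.74562841]
at [540.5  45.4 160.4] psi -14.04 tilt z [-2.5e-03 -2.0e-04 -1.0e+00] w 50.1 t 25.93 F [ 0.1  0.4 -1.1] q6 0.31
0
```

View pics/w9.png

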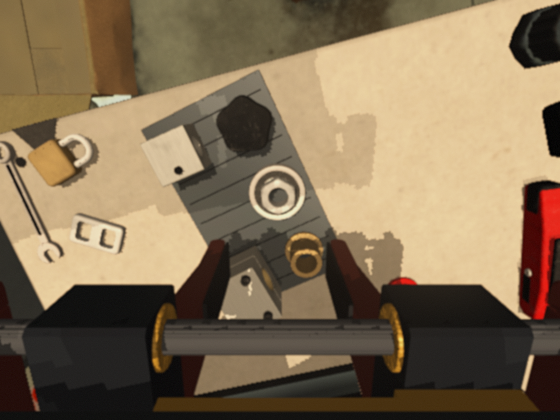

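```bash
python3 -c "
from workcell import *; print(close_job())"
```

```text
the job is handed in; nothing more can be done
None
```

The four roller parts are set out on the mat and the job was handed in at about 26 s of robot time; it reported no verdict.

My last camera check, against the limits:

| Item | Measured at the end | Allowed |
|---|---|---|
| Bush behind clamp | about x 64, y 1.5 mm in the clamp's frame | x 47–85, y ±15 mm |
| Knob behind block | about x 65, y 0 mm in the block's frame | x 47–85, y ±15 mm |
| Bearing to bush and to knob | about 67 mm each | under 92 mm |
| Bearing along mat x | about 28 mm | 0–58 mm |
| Nut off bearing centre | about 1 mm | under 10 mm |

- **Standing and seated:** the nut's top at 32 mm and the knob's at 34 mm match parts sitting flat. The bush's top surface read 37 mm, as expected.
- **Left alone:** the clamp and block measured within about 1–2 mm of where they started, and the cutter did not move. I did not re-measure the padlock; it looks undisturbed in the final picture, and the gripper never worked near it.
- **Hand-in:** the gripper was open and clear, about 130 mm above the parts.
- **Checks that failed or disagreed:** in the last top view the arm hid the mat and most of the parts, so the final figures for them come from the wrist camera. That agreed with the top camera to about 2 mm before the first grasp.

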